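# Open the wide stain pot

## Task

Lift the knobbed lid off the wide stain pot and set it down gently, without dropping it, knob up and wholly on the square plywood board. Leave the pot standing where it is, and leave the small pot shut and undisturbed.

Things in the scene. Friction and masses are not known exactly. Their poses are not given: they have to be found in the camera images.
- wide_lid: Loose aluminium lid of the wide pot, about 250 g: flat disc 124 mm wide, 5 mm thick, resting on the rim; under it a plug 100 mm wide, 8 mm deep, 6 mm clear all round in the mouth; lifted by a central, upright, straight round dark wooden knob, 28 mm in diameter, 39 mm tall. Origin: centre of the plug's underside, z up. Disc top 13 mm, knob top 52 mm above it.
- wide_pot: Wide round aluminium pot, loose, empty, about 1.2 kg: 120 mm in diameter (158 mm over the loop handles at its +y and -y sides), 85 mm tall, wall 4 mm. Origin: centre of its underside, z up. The seated lid's origin is 77 mm above it. The two pots and the board may stand in each other's places.
- board: Square plywood board where the lid goes, 190 x 190 mm, 12 mm thick, fixed flat on the table, clear. Origin: centre of its underside; x and y along its sides, z up; its top is 12 mm above the origin.
- small_lid: Lid of the small pot, to be left alone: same make, disc 88 mm wide, knob 22 mm in diameter. Origin: centre of its plug's underside, z up; disc top 13 mm, knob top 47 mm above it. Its pot is 84 mm in diameter (122 mm over handles), 70 mm tall; knob top 109 mm above the table. Other things among the pots and board are at most 95 mm tall.
Things that resemble listed ones, but are neither listed nor needed, are in the scene too. What is shaped like the wide_lid but orange is not meant. Leave any purple look-alike of the wide_pot alone.

How it is judged:
By the outcome, as a careful person would: the job done as asked, in the order asked, and still so for the second after the job is handed in, with the robot touching nothing.
It also fails if it takes over 48 s, if anything falls off the work surface, if the arm or the gripper's body presses on something with over 40 N, if the wrist force passes 120 N, or if a joint passes its speed limit or range.

## Robot

A 7-joint arm with a two-finger parallel gripper is mounted at the origin on the work surface. World frame = base frame: x ahead of the robot, y to its left, z up, the work surface at z = 0. Lengths are in mm, angles in rad, forces in N, time in s.
With the tool pointing down it reaches from about 400 to 850 mm from the base axis. Payload 6.9 kg.
Tool frame: the origin (TCP) lies at the very end of the fingers, on their centre line; the grasp point (between the pads) lies 19 mm behind it; z points along the fingers, y is the line along which they close (so a half turn about z gives the same grasp; the last joint's range is limited). The gripper opens to 85 mm and grips with 20 to 120 N. Pads are 22 mm wide; open, the fingers measure 114 mm over their backs; the gripper's body (76 mm by 85 mm) begins 54 mm behind the grasp point. The pads swing forward as they close: fully open they stand 13 mm farther back than shut.
Start: joints at [0.105, 0.507, -0.238, 1.5, 0.126, 1.149, -0.155], TCP at [624.988, -0.025, 203.375] pointing down, gripper open.
Joint ranges: [-3.08, 3.08], [-0.24, 2.05], [-1.43, 1.35], [0, 2.5], [-1.52, 4.66], [0.17, 1.96], [-2.89, 2.89]. Speed limits (rad/s): [2.39, 2.39, 3.14, 3.14, 3.14, 3.14, 3.14].

## Interface

Orientations are given as a unit quaternion [x, y, z, w].
In Python, from station import ctrl gives the robot as it stands.
- The arm moves only by the tool move_arm, never from a script. Its argument "targets" is a list of rows, each a list of 2 entries, a list of its own where there are three numbers: the shift along the tool's x, y, z in cm, then the turn about the tool's z in rad. A call has 1 to 8 rows; each row shifts and turns the commanded pose from where the row before left it, along the tool's axes as they then stand; what a row does not reach is not made up. A row lasts 1/8 s, in which the tool goes at most 62.5 mm and 10.7 degrees, less where a joint would pass 70% of its speed; a pose out of reach is approached as far as the arm can. A call is refused whole if a number of a shift passes 6.25 or a number of a turn 0.188, either way. A call with a gripper value outside its range is refused whole. "claw" is the opening in per cent of the stroke, from 0 (shut) to 100 (fully open), set as the call begins (left out, the last holds). The fingers move at their own pace and stop on an object; "squeeze" is the grip in N (left out, the last holds). Time passes only in rows, so rows that do not move let the fingers close. It gives the time, the measured TCP pose, the force, the opening and the grip force at its end, in the units of the state.
- ctrl.read_state(): the state, without advancing time (a new reading comes with each control period).
- ctrl.snapshot(name): name is "scene" or "side" or "wrist"; returns the picture (420x560x3 uint8, red, green, blue); there is no depth.
- ctrl.calibration(name): a dict with "fov_y" (degrees; the focal length in pixels is half the picture's height over the tangent of half this angle, whatever the lens; pixels are square), "cx", "cy" (the principal point, pixels), "k1" (the pictures are not rectified: a ray, as slopes to the right and down, at radius r is drawn at 1 + k1 r^2 times it, then the intrinsics apply), "T" (4x4, takes a point from camera to world coordinates). Camera axes: x right, y down, z forward; pixel columns grow to the right and rows downward; lengths in mm; the calibration is good to about 2 mm. A picture is of the moment at which its call begins: read the wrist's pose just before it. calibration takes no time and is no camera call; for the wrist camera it gives the pose at the moment of the call.
- ctrl.finish_job(): hands the job in; it is judged then, once.
Trained networks look in the newest picture that a camera, given by its name, has taken for a name from the list of things; names that differ only in an ending like _2 or _b are one class to them, and where a whole thing is asked for, a point or a joint stands for the part that bears it (a point fixed in the world has none). Each returns a list of dicts, best first, with "conf" (0 to 1); they miss things now and then, are a little off and sometimes report something else, mostly with a low value. They report only what shows in the picture. A call takes as long as a camera call. They do not tell look-alikes from the thing itself.
- ctrl.boxes_of(camera, label): "location" ([column, row] in pixels, amid what is visible of it).
- ctrl.mark_of(camera, label): "location" ([column, row] in pixels: a listed point, or the origin of a listed thing).
The state is a dict: "clock": time; "joint_pos": joint angles; "joint_velocities": joint speeds; "effort": joint torques, N m; "tcp_pos": TCP position; "ee_rot": TCP orientation; "force": force on the tool from outside, world axes, zero at the start; "moment": the same for the moment, N m; "width": finger opening in mm; "grasp_force": force on a finger pad.
Only numpy, scipy, OpenCV 4.12 (cv2) and the standard library are available. Lean on these libraries where they do the work, as an engineer would, in place of code of your own. Each camera call takes 0.05 s, during which the arm holds its last target. There are 200 camera calls.

## Working session

There is one attempt and no reset: what is moved stays moved. The work goes in short steps, Python scripts to look and compute and a tool call to move; the robot and the scene stay as the last step left them, time stands still between calls to the robot, and variables do not carry over. Pictures are saved under pics/ and viewed, at most 10 in all, crops included, and the job is handed in when it is done.

Besides the shell and the picture viewer there is one more tool, called after "Request:" in YAML: its name, and indented under it one key for each argument. move_arm: Moves the arm, as the interface text tells. Its arguments: {"type":"object","properties":{"targets":{"type":"array"},"claw":{"type":"number"},"squeeze":{"type":"number"}},"required":["targets"]}

```bash
mkdir -p pics
cat > h.py <<'E'
import numpy as np, cv2
from station import ctrl
def ray(c,px):
    h=420; f=h/2/np.tan(np.radians(c["fov_y"])/2)
    d=np.array([(px[0]-c["cx"])/f,(px[1]-c["cy"])/f]); u=d.copy()
    for _ in range(30): u=d/(1+c["k1"]*(u@u))
    T=np.array(c["T"]); return T[:3,3],T[:3,:3]@np.array([u[0],u[1],1])
def at_z(c,px,z):
    o,d=ray(c,px); return o+d*(z-o[2])/d[2]
def proj(c,P):
    T=np.array(c["T"]); p=T[:3,:3].T@(np.array(P,float)-T[:3,3]); u=p[:2]/p[2]
    f=210/np.tan(np.radians(c["fov_y"])/2)
    return u*(1+c["k1"]*(u@u))*f+[c["cx"],c["cy"]]
E
python3 - <<'E'
from h import *
ims=[]
Z={"wide_lid":77,"wide_pot":0,"board":0,"small_lid":62}
for n in ["scene","side"]:
    im=ctrl.snapshot(n); c=ctrl.calibration(n); ims.append(im)
    cv2.imwrite(f"pics/{n}1.png",im[:,:,::-1])
    print(n,np.round(np.array(c["T"])[:3,3]))
    for l,z in Z.items():
        for d in ctrl.mark_of(n,l): print(l,np.round(d["location"],1),round(d["conf"],2),np.round(at_z(c,d["location"],z),0))
print(ctrl.read_state()["clock"],ctrl.read_state()["ee_rot"])
E
```

```text
scene [1044. -523.  617.]
wide_lid [386.5 182.1] 0.93 [574. 327.  77.]
wide_lid [299.1 234.3] 0.67 [560.   0.  77.]
wide_pot [294.8 254.4] 0.96 [537.  11.   0.]
wide_pot [324.7 167.4] 0.57 [307. 395.   0.]
board [138.6 319.5] 0.65 [ 449. -350.    0.]
small_lid [358.2 183.1] 0.54 [507. 294.  62.]
side [-175. -674.  809.]
wide_lid [312.9 204.3] 0.56 [539.  -0.  77.]
wide_pot [161.5 191.9] 0.85 [318. 398.   0.]
wide_pot [309.5 225.1] 0.56 [542.  10.  -0.]
board [395.9 324.6] 0.92 [ 451. -349.    0.]
small_lid [229.6 163.3] 0.86 [506. 315.  62.]
0.5 [ 7.07112967e-01  7.07100592e-01 -3.97095434e-05 -6.49691363e-05]
```

View pics/scene1.png

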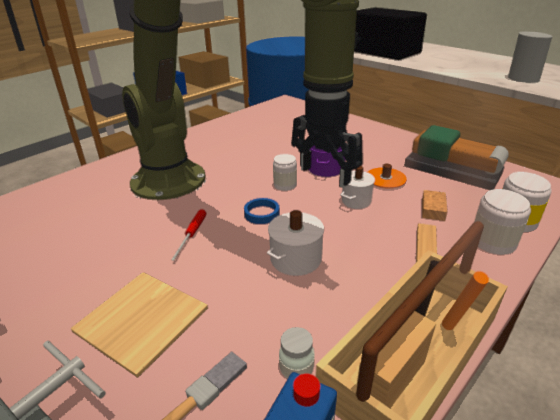

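View pics/side1.png

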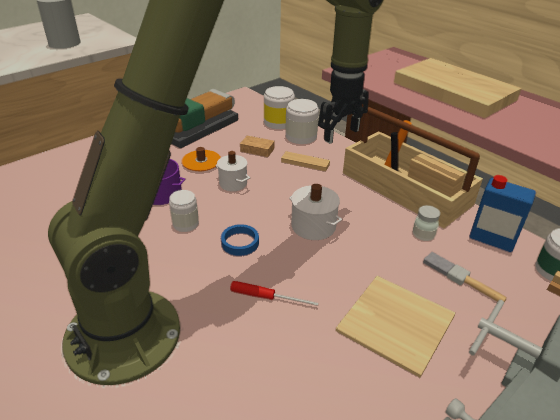

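Scene: the aluminium pot with its dark-knobbed lid is at (296,240) in the scene view and (315,208) in the side view. Things that could be mistaken for it: orange lid at (386,178), small lid at (357,185), purple pot at (325,160). I choose (296,240) as the wide, aluminium one. The board is at (141,320) scene and (396,323) side. Next I refine the knob and the board, and check the choice in a close crop.

Run:
```python
from h import *
from scipy.optimize import least_squares
obs={}
out=[]
for n,(x,y),b in [("scene",(296,235),(141,320)),("side",(315,208),(396,323))]:
    im=cv2.imread(f"pics/{n}1.png"); c=ctrl.calibration(n)
    x0,y0=x-50,y-50
    cr=im[y0:y0+100,x0:x0+100]
    hsv=cv2.cvtColor(cr,cv2.COLOR_BGR2HSV)
    m=((hsv[...,2]<105)&(hsv[...,1]>110)).astype(np.uint8)
    k,lab,st,ce=cv2.connectedComponentsWithStats(m)
    i=max(range(1,k),key=lambda i:st[i,4]-10*abs(ce[i][0]-50)); print(n,st[i]+[x0,y0,0,0,0],ce[i]+[x0,y0])
    obs[n]=(c,ce[i]+[x0,y0]); print(np.round(at_z(c,obs[n][1],110),1))
    v=cr.copy(); v[lab==i]=(0,255,0)
    out.append(cv2.resize(np.hstack([cr,v]),None,fx=3,fy=3,interpolation=2))
    # board
    h=cv2.cvtColor(im,cv2.COLOR_BGR2HSV)
    print("bcol",h[b[1],b[0]], "table",h[b[1]-60,b[0]])
    mb=cv2.inRange(h,(14,70,120),(32,255,255))
    k,lab,st,ce=cv2.connectedComponentsWithStats(mb); i=lab[b[1],b[0]]
    cn=max(cv2.findContours((lab==i).astype(np.uint8),0,2)[0],key=cv2.contourArea)
    q=cv2.approxPolyDP(cn,0.04*cv2.arcLength(cn,True),True)[:,0]
    P=np.array([at_z(c,p,12) for p in q]); print(q.tolist(),np.round(P[:,:2]).tolist(),"c",np.round(P.mean(0)))
f=lambda p:np.concatenate([proj(c,p)-o for c,o in obs.values()])
r=least_squares(f,[555,0,110]); print("knob",r.x.round(1),r.fun.round(1))
for n,(c,o) in obs.items(): print(n,proj(c,[*r.x[:2],129]).round(),proj(c,[*r.x[:2],90]).round())
cv2.imwrite("pics/crop1.png",np.vstack(out))
```

```text
scene [290 210  12  20 196] [295.36734694 219.82142857]
[548.1   1.1 110. ]
bcol [ 17 131 222] table [  7  89 217]
[[143, 272], [71, 328], [136, 376], [207, 307]] [[342.0, -277.0], [385.0, -460.0], [571.0, -421.0], [531.0, -239.0]] c [ 457. -349.   12.]
side [311 184  11  17 155] [315.83870968 192.01290323]
[548.3   1.8 110. ]
bcol [ 19 106 195] table [  8  67 195]
[[377, 275], [336, 330], [419, 377], [454, 312]] [[524.0, -234.0], [336.0, -282.0], [375.0, -461.0], [565.0, -415.0]] c [ 450. -348.   12.]
knob [548.    1.3 110.1] [ 0.  -0.1  0.   0.1]
scene [295. 213.] [295. 227.]
side [316. 186.] [315. 199.]
```

View pics/crop1.png

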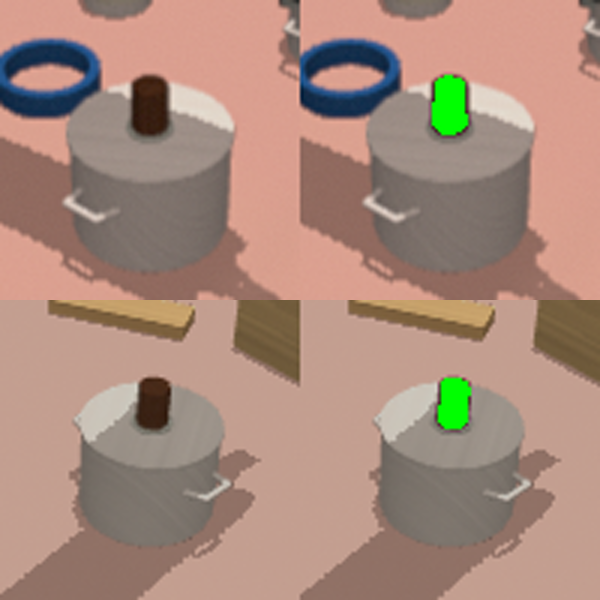

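The crop shows a plain aluminium lid with a dark knob, seated on the wide pot. Knob pixels are (295,220) scene and (316,192) side. The two views triangulate to (548, 1, 110), which is mid-knob height as it should be. The board centre is about (452,-349) and its side measures about 190. Now I move above the knob.

Request:
move_arm:
  targets:
    - [[0.05, -2.6, 0], 0]
    - [[0.05, -2.6, 0], 0]
    - [[0.03, -2.5, 1.0], 0]
    - [[0, 0, 2.0], 0]
    - [[0, 0, 1.0], 0]
    - [[0, 0, 0], 0]
    - [[0, 0, 0], 0]
  claw: 100
  squeeze: 40

```text
clock: 1.38
tcp_pos: [548.6, 1.4, 163.8]
ee_rot: [0.707, 0.707, 0.0, 0.0]
force: [-0.3, -0.6, 0.4]
width: 85.4
grasp_force: 0.0
```

Run:
```python
from h import *
s=ctrl.read_state(); print(s["tcp_pos"],s["ee_rot"],s["force"])
c=ctrl.calibration("wrist"); im=ctrl.snapshot("wrist")
for z in (90,129):
    p=proj(c,[548,1.3,z]); print(p); cv2.circle(im,tuple(int(v) for v in p),3,(0,255,0),1)
cv2.imwrite("pics/w1.png",im[:,:,::-1])
```

```text
[548.58292588   1.37897216 163.78247708] [7.07107637e-01 7.07105846e-01 2.85876997e-04 1.77272063e-04] [-0.29209415 -0.55301575  0.36747082]
[281.46874515 209.01928049]
[281.43552231 225.34022452]
```

View pics/w1.png

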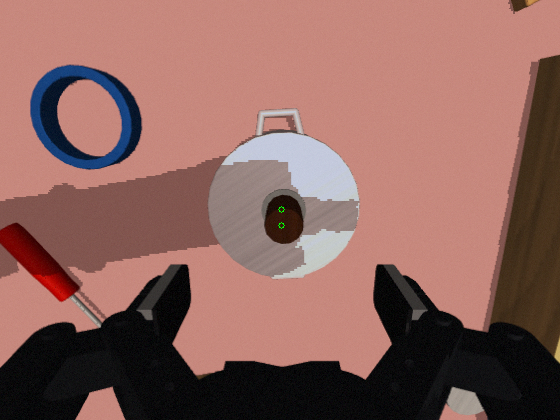

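The wrist view shows the knob top at (284,226) between the open fingers. The prediction was within about 2 mm, so I shift +1 mm in x, descend and grip.

Request:
move_arm:
  targets:
    - [[0, 0.1, 1.8], 0]
    - [[0, 0, 2.0], 0]
    - [[0, 0, 2.0], 0]
    - [[0, 0, 1.0], 0]
    - [[0, 0, 0], 0]
    - [[0, 0, 0], 0]

```text
clock: 2.17
tcp_pos: [549.6, 1.4, 96.1]
ee_rot: [0.707, 0.707, 0.0, 0.0]
force: [-0.2, 0.1, 0.1]
width: 85.2
grasp_force: 0.0
```

Request:
move_arm:
  targets:
    - [[0, 0, 0], 0]
    - [[0, 0, 0], 0]
    - [[0, 0, 0], 0]
    - [[0, 0, 0], 0]
    - [[0, 0, 0], 0]
    - [[0, 0, 0], 0]
    - [[0, 0, 0], 0]
    - [[0, 0, 0], 0]
  claw: 10
  squeeze: 40

```text
clock: 3.18
tcp_pos: [549.2, 1.3, 95.9]
ee_rot: [0.707, 0.707, 0.0, 0.0]
force: [-0.6, 0.1, 5.9]
width: 25.2
grasp_force: 39.1
```

Gripping; now I lift straight up.

Request:
move_arm:
  targets:
    - [[0, 0, -0.3], 0]
    - [[0, 0, -0.6], 0]
    - [[0, 0, -1.0], 0]
    - [[0, 0, -1.3], 0]
    - [[0, 0, -1.3], 0]
    - [[0, 0, -0.5], 0]
    - [[0, 0, 0], 0]
    - [[0, 0, 0], 0]
  squeeze: 50

```text
clock: 4.18
tcp_pos: [548.7, 1.2, 145.0]
ee_rot: [0.707, 0.707, -0.0, -0.0]
force: [0.1, 0.7, -4.7]
width: 24.7
grasp_force: 49.3
```

Run:
```python
from h import *
s=ctrl.read_state(); print(s["tcp_pos"],s["force"],s["moment"],s["width"])
a=ctrl.snapshot("scene"); b=ctrl.snapshot("side")
o=np.hstack([a[130:290,220:380],b[130:290,240:400]])
cv2.imwrite("pics/l1.png",cv2.resize(o[:,:,::-1],None,fx=2.5,fy=2.5))
```

```text
[548.6767322    1.24705415 145.02196314] [ 0.12770655  0.73610068 -4.66070038] [-0.02184329  0.04717652 -0.00463342] 24.710673199132152
```

View pics/l1.png

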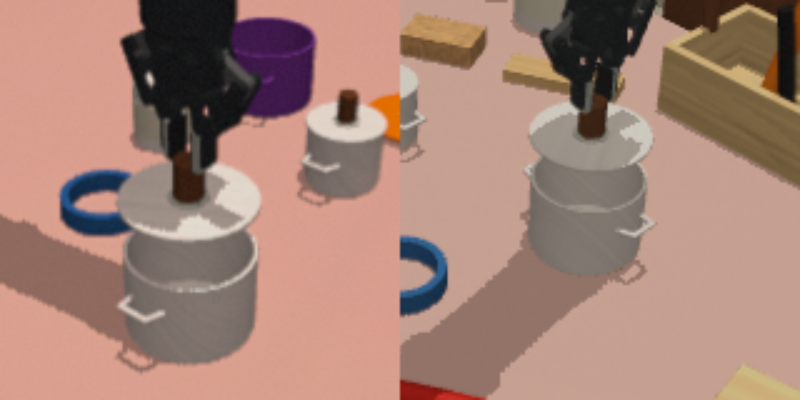

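The lid is held level, clear of the pot; the pot has stayed in place. I carry it to the board, raising it to about 175 mm.

Request:
move_arm:
  targets:
    - [[-0.5, 0, -1.5], 0]
    - [[-1.5, -0.4, -1.5], 0]
    - [[-3, -0.9, 0], 0]
    - [[-3, -0.9, 0], 0]
    - [[-3, -0.9, 0], 0]
    - [[-3, -0.9, 0], 0]
    - [[-3, -0.9, 0], 0]
    - [[-3, -0.9, 0], 0]

```text
clock: 5.28
tcp_pos: [490.3, -201.1, 176.7]
ee_rot: [0.708, 0.707, 0.0, 0.001]
force: [0.1, 0.1, -3.1]
width: 24.6
grasp_force: 49.5
```

Request:
move_arm:
  targets:
    - [[-3, -0.9, 0], 0]
    - [[-3, -0.9, 0], 0]
    - [[-3, -0.9, 0], 0]
    - [[-3, -0.7, 0], 0]
    - [[-2, -0.6, 0], 0]
    - [[-1, -0.3, 0], 0]
    - [[0, 0, 0], 0]
    - [[0, 0, 0], 0]

```text
clock: 6.28
tcp_pos: [448.6, -347.3, 175.4]
ee_rot: [0.707, 0.708, 0.0, -0.0]
force: [0.0, 0.8, -3.7]
width: 24.4
grasp_force: 49.5
```

Run:
```python
from h import *
s=ctrl.read_state(); print(s["tcp_pos"],s["ee_rot"],s["force"],s["moment"],s["width"])
ims=[]
for n,(x,y) in [("scene",(141,290)),("side",(396,290))]:
    im=ctrl.snapshot(n).copy(); c=ctrl.calibration(n)
    x0,y0=max(0,x-120),y-140
    ims.append(im[y0:y0+260,x0:x0+240])
    for d in ctrl.mark_of(n,"wide_lid")[:2]: print(n,d, at_z(c,d["location"],s["tcp_pos"][2]-19).round())
cv2.imwrite("pics/c1.png",cv2.resize(np.hstack(ims)[:,:,::-1],None,fx=1.6,fy=1.6))
```

```text
[ 448.59280726 -347.34140573  175.43574059] [ 7.06509171e-01  7.07703739e-01  4.03379300e-04 -2.14498344e-04] [ 0.03072464  0.81446404 -3.66468833] [-0.02224748 -0.03132496 -0.02873955] 24.421161577772075
scene {'location': [383.7, 183.0], 'conf': 0.96} [641. 194. 156.]
scene {'location': [119.1, 260.5], 'conf': 0.86} [ 451. -351.  156.]
side {'location': [201.9, 163.3], 'conf': 0.84} [366. 235. 156.]
side {'location': [403.8, 271.3], 'conf': 0.8} [ 445. -341.  156.]
```

View pics/c1.png

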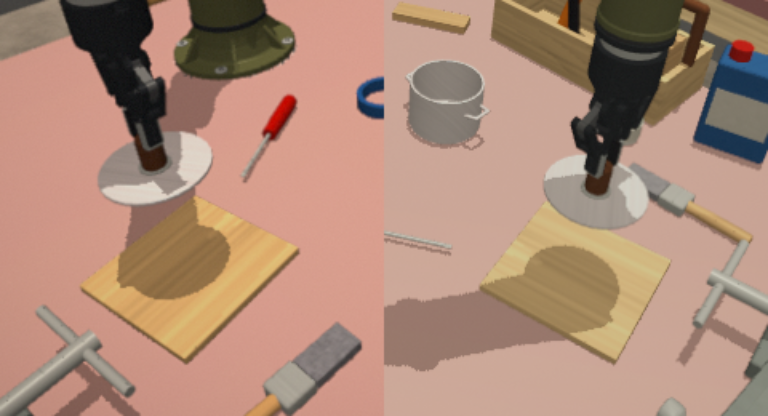

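The lid hangs level over the board: about (150,165) in the left half of the picture, and the shadow falls inside the board. Touchdown should come at a TCP height of about 31 mm, so I descend slowing down.

Request:
move_arm:
  targets:
    - [[0, 0.2, 1.5], 0]
    - [[0, 0.1, 2.5], 0]
    - [[0, 0, 2.5], 0]
    - [[0, 0, 2.5], 0]
    - [[0, 0, 2.0], 0]
    - [[0, 0, 1.5], 0]
    - [[0, 0, 0.8], 0]
    - [[0, 0, 0], 0]

```text
clock: 7.48
tcp_pos: [450.9, -348.5, 42.0]
ee_rot: [0.707, 0.707, -0.0, -0.0]
force: [-0.3, 0.5, -2.6]
width: 24.7
grasp_force: 49.5
```

Request:
move_arm:
  targets:
    - [[0, 0, 0.3], 0]
    - [[0, 0, 0.2], 0]
    - [[0, 0, 0.1], 0]
    - [[0, 0, 0], 0]
    - [[0, 0, 0], 0]

```text
clock: 8.1
tcp_pos: [451.0, -348.8, 36.5]
ee_rot: [0.707, 0.707, -0.0, 0.0]
force: [0.3, 0.1, -2.5]
width: 24.8
grasp_force: 49.5
```

Request:
move_arm:
  targets:
    - [[0, 0, 0.1], 0]
    - [[0, 0, 0.1], 0]
    - [[0, 0, 0.1], 0]
    - [[0, 0, 0], 0]

```text
clock: 8.6
tcp_pos: [450.9, -348.7, 33.2]
ee_rot: [0.707, 0.707, -0.0, -0.0]
force: [-0.1, -0.2, -3.6]
width: 24.7
grasp_force: 49.5
```

Request:
move_arm:
  targets:
    - [[0, 0, 0.1], 0]
    - [[0, 0, 0.05], 0]
    - [[0, 0, 0], 0]
    - [[0, 0, 0], 0]

```text
clock: 9.1
tcp_pos: [451.0, -348.7, 31.9]
ee_rot: [0.707, 0.707, 0.0, 0.0]
force: [-0.7, 0.4, -2.4]
width: 24.4
grasp_force: 49.5
```

Request:
move_arm:
  targets:
    - [[0, 0, 0.05], 0]
    - [[0, 0, 0.05], 0]
    - [[0, 0, 0], 0]

```text
clock: 9.48
tcp_pos: [450.9, -348.7, 31.1]
ee_rot: [0.707, 0.707, -0.0, -0.0]
force: [-1.2, 0.6, -0.7]
width: 24.8
grasp_force: 49.9
```

Request:
move_arm:
  targets:
    - [[0, 0, 0.05], 0]
    - [[0, 0, 0.05], 0]
    - [[0, 0, 0], 0]

```text
clock: 9.85
tcp_pos: [450.9, -348.8, 31.0]
ee_rot: [0.707, 0.707, -0.0, 0.0]
force: [-2.5, 2.2, 10.0]
width: 24.3
grasp_force: 50.9
```

The lid has touched down (10 N at TCP 31.0). I release it.

Request:
move_arm:
  targets:
    - [[0, 0, 0], 0]
    - [[0, 0, 0], 0]
  squeeze: 20

```text
clock: 10.1
tcp_pos: [450.9, -348.8, 30.9]
ee_rot: [0.707, 0.707, -0.0, 0.0]
force: [-4.3, 1.8, 10.4]
width: 24.4
grasp_force: 50.9
```

Request:
move_arm:
  targets:
    - [[0, 0, 0], 0]
    - [[0, 0, 0], 0]
    - [[0, 0, 0], 0]
    - [[0, 0, 0], 0]
    - [[0, 0, 0], 0]
    - [[0, 0, 0], 0]
  claw: 80

```text
clock: 10.85
tcp_pos: [451.0, -348.7, 29.8]
ee_rot: [0.707, 0.707, -0.0, -0.0]
force: [-0.5, 0.8, -0.1]
width: 68.5
grasp_force: 0.0
```

Request:
move_arm:
  targets:
    - [[0, 0, -1], 0]
    - [[0, 0, -2], 0]
    - [[0, 0, -3], 0]
    - [[0, 0, -3], 0]
    - [[0, 0, -3], 0]
    - [[0, 0, -2], 0]
    - [[0, 0, 0], 0]
    - [[0, 0, 0], 0]

```text
clock: 11.85
tcp_pos: [450.6, -348.5, 169.5]
ee_rot: [0.707, 0.707, -0.0, -0.0]
force: [-0.1, -0.4, -1.5]
width: 68.6
grasp_force: 0.0
```

Run:
```python
from h import *
s=ctrl.read_state(); print(s["clock"],s["tcp_pos"],s["force"],s["width"])
ims=[]
for n,(x,y) in [("scene",(200,250)),("side",(350,250))]:
    im=ctrl.snapshot(n).copy(); c=ctrl.calibration(n)
    for d in ctrl.mark_of(n,"wide_lid"): print(n,d["location"],d["conf"],at_z(c,d["location"],12).round())
    ims.append(im[y-150:y+150,x-200:x+200])
cv2.imwrite("pics/f1.png",cv2.resize(np.hstack(ims)[:,:,::-1],None,fx=1,fy=1))
```

```text
11.85 [ 450.55875568 -348.49382515  169.46397851] [-0.07202712 -0.39362298 -1.49175665] 68.64180755409639
scene [387.2, 181.3] 0.94 [516. 435.  12.]
scene [137.7, 317.9] 0.78 [ 456. -353.   12.]
side [204.4, 161.1] 0.9 [499. 442.  12.]
side [393.8, 321.8] 0.69 [ 444. -347.   12.]
```

View pics/f1.png

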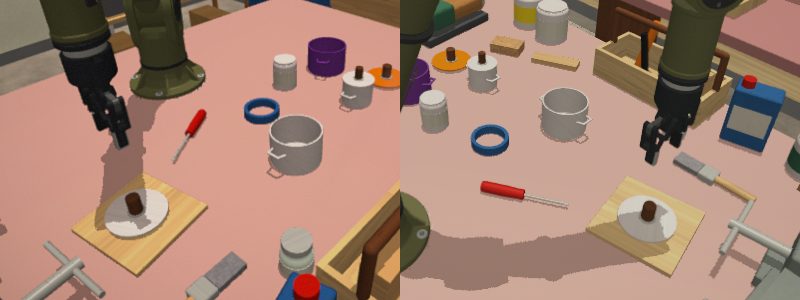

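The picture shows the lid knob up, flat and wholly on the board, at (136,212) in the left half. The wide pot stands where it was and the small pot is shut. I hand the job in.

```bash
python3 -c "
from station import ctrl; print(ctrl.finish_job())"
```

```text
the job is handed in; nothing more can be done
None
```

The wide pot's lid is set down knob up and wholly on the board, the wide pot stands where it was, the small pot is still shut, and the job was handed in at about 12 s.

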